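# Clear the cam stage and hold it at full lift

## Task

The blue-topped setting block is still standing on the firebrick table of the cam stage: put it back upright and fully down in its own blue slot in the storage rack, and let go of it. Only then raise the empty table by swinging the cam lever, by its red handle, up to its highest lift point, where the lever stands straight up; the lever springs back if released, so finish while still holding the red handle there. Leave the other setting blocks and the things lying about the bench where they are.

Things in the scene. Friction and masses are not known exactly. Their poses are not given: they have to be found in the camera images.
- cam_stage: The cam stage: a fixed green stand, base plate 180 x 150 x 12 mm, carrying a firebrick lift table and a cam lever. Origin on the bench under the table's centre; z up; its -x side (roughly towards the robot) carries the lever and the red handle. It stands anywhere on the right of the bench, turned up to 0.3 rad.
- lift_table (a joint): Height of the lift table above its low position (m): 0 low, 0.0148 at highest lift. The eccentric cam drives it: lift = 0.020*(cos(a)-0.259), a = the lever's angle from straight up, so it sinks again past upright.
- table_top (a point): Centre of the top face of the lift table, a pale firebrick 120 x 120 mm on a 130 x 130 mm steel plate; 124 mm above the bench when low. Axes as the cam stage.
- cam_lever: The cam lever: a flat steel arm 18 mm wide, 8 mm thick, with the red handle at its end. Origin on its turning axis, 60 mm above the bench over the stage's origin. Its x is the turning axis (the stage's x); its z runs along the arm to the handle. At rest z leans 75 degrees (1.309 rad) from vertical to the stage's -y side; straight up (z vertical) is highest lift; the stop lies 25 degrees past it.
- cam_axis (a point): Point on the lever's turning axis, level with the middle of the red handle: 60 mm above the bench, 125 mm to the -x side of the stage's origin. The axis runs along the stage's x; seen from the robot the lever points right at rest and swings up, anticlockwise. A return spring always drives it back: about 3 N at the handle at rest, 6 N at the top.
- lever_grip (a point): Grip point on the centreline of the lever's red handle, a round bar 16 mm in diameter and 74 mm long, sticking out from the lever's end towards the robot, parallel to the stage's x: 110 mm from the turning axis, 36 mm from the flat arm, 38 mm from the free end; 88 mm above the bench at rest, 170 mm when straight up. Axes as the lever.
- blue_block: The blue setting block, loose: 24 (x) x 34 (y) x 70 (z) mm, upright, plain aluminium below and blue in its upper 28 mm, about 0.16 kg. Origin at the centre of its underside. Starts upright on the lift table, turned up to 0.4 rad from the stage.
- rack: Wooden rack board 100 (x) x 270 (y) x 12 (z) mm, fixed, left of the robot's centre line. Origin at the centre of its underside. It carries four separate slots (blue, yellow, green, white) in a row along its y, 62 mm apart, in any order.
- slot_blue: The blue slot: a fixed blue plastic socket block 46 (x) x 56 (y) x 31 (z) mm standing on the rack board, with a rectangular pocket 29 (x) x 39 (y) mm (2 mm chamfer at the mouth), 25 mm deep, centred. Origin at the centre of its underside, 12 mm above the bench; its top is 43 mm above the bench. Its axes are the rack's. Starts empty.
- blue_slot (a point): Centre of the blue slot's pocket floor, 18 mm above the bench; the block's origin belongs here. Axes as the slot.
- slot_white: The white slot, the same shape as the blue one, empty and to stay so. Origin at the centre of its underside.
- yellow_block: Stored yellow setting block, as the blue one, standing in the yellow slot; leave it.
- green_block: Stored green setting block, as the blue one, standing in the green slot; leave it.
- flux_jar: Amber jar 56 mm across, 70 mm tall; origin at the centre of its underside; leave it.
- hammer: Small hammer 220 mm long lying on the bench to the left; leave it.
- brush: Brush 170 mm long lying on the bench beyond the stage; leave it.
- copper_dish: Copper disc 84 mm across, 12 mm tall, on the right near side; origin at the centre of its underside; leave it.
- solder_tin: Steel tin 64 mm across, 24 mm tall, at the far left; origin at the centre of its underside; leave it.
Mind the look-alikes: they are no part of the job. Leave any orange look-alike of the blue_block alone.

How it is judged:
On the way, in this order (a step that is already met when the one before it is completed fails the run):
1. the blue block stands fully down in the blue slot, let go (horizontal distance between blue_block and blue_slot below 0.008 m and z of blue_block in the frame of blue_slot below 0.004 m and angle between blue_block's own z axis and vertical below 0.12 rad and contact force between the fingers and blue_block below 0.1 N and linear speed of blue_block below 0.03 m/s), for 0.2 s.
2. the cam lever is held at its highest lift by the red handle (angle between cam_lever's own z axis and vertical below 0.14 rad and value of joint lift_table above 0.0138 m and angular speed of cam_lever below 0.15 rad/s and contact force between the fingers and cam_lever above 1.5 N and distance between the grasp point and lever_grip below 0.06 m), for 0.3 s.
At the end, for the whole second after the job is handed in: The fingers still hold the lever by its red handle (over 1.5 N, TCP within 60 mm of its grip point), the lever is still and within 0.14 rad (8 degrees) of straight up; table within 1 mm of full lift; blue block upright and let go in the blue slot, within 8 mm of its centre and 4 mm of its floor (all of step 1 and all of step 2); the arm keeps its last pose, push and grip.
It fails at once if the table is raised (more than 4 mm) before the blue block is in its slot (value of joint lift_table above 0.004 m and distance between blue_block and blue_slot above 0.02 m).
It fails at once if another setting block or a thing on the bench is moved more than 20 mm (distance of any of yellow_block, green_block, flux_jar, hammer, brush, copper_dish, solder_tin from where it was at the start of the episode above 0.02 m).
It also fails if it takes over 56 s, if anything falls off the work surface, if the arm or the gripper's body presses on something with over 40 N, if the wrist force passes 120 N, or if a joint passes its speed limit or range.

## Robot

A 6-joint arm with a two-finger parallel gripper is mounted at the origin on the work surface. World frame = base frame: x ahead of the robot, y to its left, z up, the work surface at z = 0. Lengths are in m, angles in rad, forces in N, time in s.
With the tool pointing down it reaches from about 0.275 to 0.725 m from the base axis. Payload 15.9 kg.
Tool frame: the origin (TCP) lies between the finger pads, 19 mm behind the fingertips; this is the grasp point; z points along the fingers, y is the line along which they close (so a half turn about z gives the same grasp; the last joint's range is limited). The gripper opens to 85 mm and grips with 20 to 120 N. Pads are 22 mm wide; open, the fingers measure 114 mm over their backs; the gripper's body (76 mm by 85 mm) begins 54 mm behind the grasp point. The pads swing forward as they close: fully open they stand 13 mm farther back than shut.
Start: joints at [1.196, 0.213, -0.034, 1.323, 0, 1.571], TCP at [0.183, 0.465, 0.25] pointing down, gripper open.
Joint ranges: [-2.98, 2.98], [-0.74, 1.72], [-1.14, 1.35], [-2.1, 2.04], [-1.57, 1.44], [-3.14, 3.14]. Speed limits (rad/s): [1.89, 1.89, 2.39, 2.57, 3.14, 3.14].

## Interface

Orientations are given as [roll, pitch, yaw] about the fixed x, y, z axes, in that order (R = Rz(yaw) Ry(pitch) Rx(roll)).
In Python, from station import env gives the robot as it stands.
- The arm moves only by the shell command python3 -m creep 'ROWS' [OPENING]. ROWS is JSON, a list of rows, each a list of 6 numbers: the shift along the tool's x, y, z scaled (see below), then the turn, a rotation vector about the tool's x, y, z scaled (see below). In form: [[dx, dy, dz, ax, ay, az], ...]. A call has 1 to 20 rows; each row shifts and turns the commanded pose from where the row before left it, along the tool's axes as they then stand; what a row does not reach is not made up. The controller multiplies each number of a shift by 0.06 m and each number of a turn by 0.08 rad. A row lasts 1/8 s, in which the tool goes at most 62.5 mm and 10.7 degrees, less where a joint would pass 70% of its speed; a pose out of reach is approached as far as the arm can. A call with a number of a shift or a turn outside -1 to 1 is refused whole. A call with a gripper value outside its range is refused whole. OPENING is the closure, from 0 (fully open) to 1 (shut), set as the call begins (- or left out, the last holds). The fingers move at their own pace and stop on an object; the grip force is fixed at half the most. Time passes only in rows, so rows that do not move let the fingers close. It gives the time, the measured TCP pose, the force, the opening and the grip force at its end, in the units of the state.
- env.sense(): the state, without advancing time (a new reading comes with each control period).
- env.capture(name): name is "scene" or "top"; returns the picture (384x512x3 uint8, red, green, blue); there is no depth.
- env.calibration(name): a dict with "fx", "fy", "cx", "cy" (pixels), "view" (4x4, takes a point from world to camera coordinates). Camera axes: x right, y up, looking along -z (the intrinsics and any distortion apply to the point x, -y, -z); pixel columns grow to the right and rows downward; lengths in m; the calibration is good to about 2 mm. A picture is of the moment at which its call begins. calibration takes no time and is no camera call.
- env.job_done(): hands the job in; it is judged then, once.
The state is a dict: "clock": time; "joints": joint angles; "joint_velocities": joint speeds; "joint_torque": joint torques, N m; "ee_pos": TCP position; "ee_rot": TCP orientation; "force": force on the tool from outside, world axes, zero at the start; "wrist_torque": the same for the moment, N m; "finger_gap": finger opening in m; "grasp_force": force on a finger pad.
Only numpy, scipy, OpenCV 4.12 (cv2) and the standard library are available. Lean on these libraries where they do the work, as an engineer would, in place of code of your own. Each camera call takes 0.05 s, during which the arm holds its last target. There are 200 camera calls.

## Working session

There is one attempt and no reset: what is moved stays moved. The work goes in short steps, Python scripts to look and compute and a shell command to move; the robot and the scene stay as the last step left them, time stands still between calls to the robot, and variables do not carry over. Pictures are saved under pics/ and viewed, at most 10 in all, crops included, and the job is handed in when it is done.

```bash
mkdir -p pics; ls; python3 - <<'E'
from station import env
import cv2,numpy as np
for n in("scene","top"):
    im=env.capture(n); cv2.imwrite(f"pics/{n}0.png",im[:,:,::-1])
    c=env.calibration(n); print(n,{k:np.round(v,4).tolist() for k,v in c.items() if not isinstance(v,str)})
s=env.sense(); print(s)
E
```

```text
pics
scene {'fx': 354.3785, 'fy': 354.3785, 'cx': 247.0673, 'cy': 193.8557, 'view': [[-0.7469, 0.6647, -0.0185, 0.4272], [-0.375, -0.3981, 0.8372, 0.1295], [0.5491, 0.6322, 0.5466, -1.4055], [0.0, 0.0, 0.0, 1.0]]}
top {'fx': 441.1375, 'fy': 441.1375, 'cx': 252.9359, 'cy': 186.7862, 'view': [[-0.0137, -0.9998, -0.0143, 0.0243], [0.9946, -0.0151, 0.1026, -0.5582], [-0.1028, -0.0128, 0.9946, -1.5016], [0.0, 0.0, 0.0, 1.0]]}
{'clock': 0.1, 'joints': array([ 1.19599849e+00,  2.13298427e-01, -3.49673212e-02,  1.32350990e+00,
        6.05143341e-06,  1.57076987e+00]), 'joint_velocities': array([-0.00027788, -0.0013148 ,  0.00252498, -0.00202011,  0.00025058,
        0.00135123]), 'joint_torque': array([ 2.33281222e-03, -6.87245965e+01,  4.87806845e+01,  1.20528878e-02,
        1.00302623e-04, -1.30885348e-05]), 'ee_pos': array([0.18293721, 0.46502883, 0.24958142]), 'ee_rot': array([-3.14061333e+00, -6.07734035e-06,  2.76682127e+00]), 'force': array([ 0.24788756, -0.64563423,  0.50494922]), 'wrist_torque': array([-0.00909754, -0.00284477, -0.06838818]), 'grasp_force': 0.0, 'finger_gap': 0.08544556375042839}
```

View pics/scene0.png

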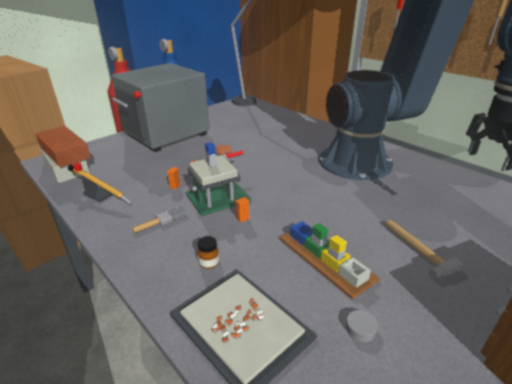

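View pics/top0.png

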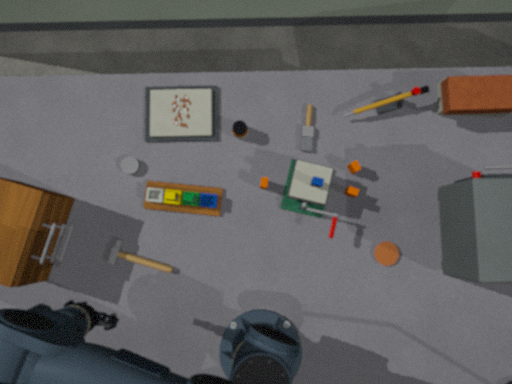

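The top view shows the stage at about (310,185), the lever's red handle at (334,228) and the rack at (184,198). The possible blocks are a blue-topped one on the table (317,182) and orange ones at (264,183), (353,191) and (355,167). Only the one on the table is blue and standing on firebrick. The empty slots are blue (208,200) and white (154,195). I'll confirm these in an enlarged crop.

```bash
python3 - <<'E'
import cv2,numpy as np
t=cv2.imread("pics/top0.png")
a=cv2.resize(t[150:250,270:370],None,fx=6,fy=6,interpolation=cv2.INTER_CUBIC)[:, :]
b=cv2.resize(t[170:225,140:230],None,fx=8,fy=8,interpolation=cv2.INTER_CUBIC)
cv2.imwrite("pics/ca.png",a);cv2.imwrite("pics/cb.png",b)
E
```

```text
(no output)
```

View pics/ca.png

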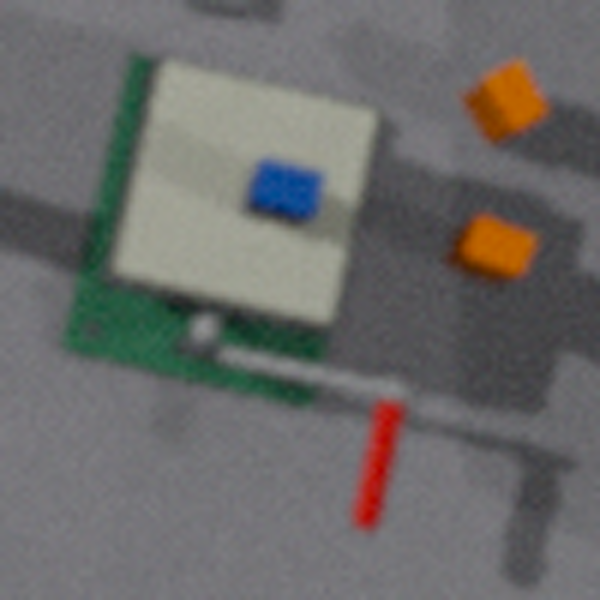

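View pics/cb.png

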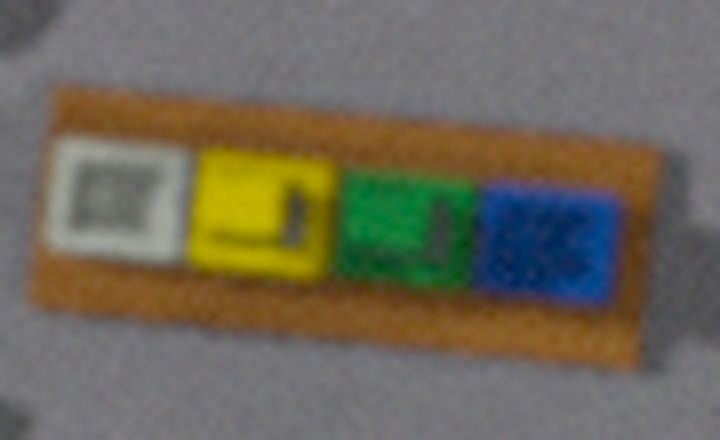

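```bash
cat > h.py <<'E'
from station import env
import numpy as np, cv2
def ray(n,px,z):
    c=env.calibration(n);V=np.array(c["view"]);R=V[:3,:3];o=-R.T@V[:3,3]
    px=np.atleast_2d(np.array(px,float))
    d=np.c_[(px[:,0]-c["cx"])/c["fx"],-(px[:,1]-c["cy"])/c["fy"],-np.ones(len(px))]@R
    return o+d*((z-o[2])/d[:,2])[:,None]
def proj(n,P):
    c=env.calibration(n);V=np.array(c["view"]);p=np.atleast_2d(P)@V[:3,:3].T+V[:3,3]
    return np.c_[c["cx"]+c["fx"]*p[:,0]/-p[:,2],c["cy"]-c["fy"]*p[:,1]/-p[:,2]]
E
python3 - <<'E'
from h import *
np.set_printoptions(precision=4,suppress=True)
A=lambda p:np.array(p)/6+[270-.4,150-.4]
B=lambda p:np.array(p)/8+[140-.4,170-.4]
def rep(name,P):
    print(name,P.mean(0)); 
    for i in range(len(P)):
        d=P[(i+1)%len(P)]-P[i]; print("   ",P[i],np.hypot(*d[:2]),np.degrees(np.arctan2(d[1],d[0])))
rep("table",ray("top",A([(158,62),(380,110),(335,325),(112,272)]),.124))
rep("handle",ray("top",A([(388,402),(367,528)]),.088))
rep("slot",ray("top",B([(482,183),(622,192),(612,303),(475,288)]),.043))
rep("rack",ray("top",B([(55,92),(662,150),(638,368),(30,305)]),.012))
im=cv2.imread("pics/top0.png").astype(int)
b,g,r=[im[:,:,i] for i in range(3)]
m=((b>110)&(b-r>70)).astype(np.uint8); m[:,:280]=0;m[:,360:]=0
m[:150]=0;m[250:]=0
c=max(cv2.findContours(m,0,2)[0],key=cv2.contourArea)
bx=cv2.boxPoints(cv2.minAreaRect(c)); print(m.sum()); rep("blk",ray("top",bx,.194))
rep("blkhand",ray("top",A([(258,158),(324,170),(315,220),(250,207)]),.194))
V=np.array(env.calibration("top")["view"]);print(-V[:3,:3].T@V[:3,3])
E
```

```text
table [ 0.5629 -0.1728  0.124 ]
    [ 0.6348 -0.1267  0.124 ] 0.12306622989061711 -103.29525883492099
    [ 0.6065 -0.2465  0.124 ] 0.11982837150614904 166.51058143149297
    [ 0.49   -0.2186  0.124 ] 0.12318140313841053 75.69652844273942
    [ 0.5204 -0.0992  0.124 ] 0.1176612891848875 -13.5397926758479
handle [ 0.415  -0.2449  0.088 ]
    [ 0.4493 -0.2518  0.088 ] 0.07008751513157123 168.7103897408417
    [ 0.3806 -0.2381  0.088 ] 0.07008751513157123 -11.289610259158326
slot [0.5146 0.1707 0.043 ]
    [0.5402 0.1989 0.043 ] 0.0604147316637901 -94.54263140918107
    [0.5354 0.1386 0.043 ] 0.04784931574892263 174.54956452587783
    [0.4877 0.1432 0.043 ] 0.05919569108591004 82.93135101860084
    [0.495  0.2019 0.043 ] 0.045237346742607626 -3.88595750139318
rack [0.524  0.2629 0.012 ]
    [0.5861 0.3914 0.012 ] 0.2691917545622182 -96.34202379972315
    [0.5564 0.1239 0.012 ] 0.09601157128280328 173.35805657065097
    [0.461 0.135 0.012] 0.2682183942317395 83.28790999706875
    [0.4924 0.4014 0.012 ] 0.09427908273193313 -6.052516530597689
71
blk [ 0.5561 -0.1852  0.194 ]
    [ 0.5501 -0.1669  0.194 ] 0.021194910161933124 -15.452040568736916
    [ 0.5705 -0.1726  0.194 ] 0.032108186817578564 -105.09723129013062
    [ 0.5622 -0.2036  0.194 ] 0.02117576443487601 164.4190611826393
    [ 0.5418 -0.1979  0.194 ] 0.032060673497748354 74.93760644648502
blkhand [ 0.5562 -0.1854  0.194 ]
    [ 0.5724 -0.171   0.194 ] 0.03444752079118619 -101.31630621670107
    [ 0.5656 -0.2048  0.194 ] 0.026389034772083837 168.1936235110269
    [ 0.5398 -0.1994  0.194 ] 0.03396968209410579 77.7023335473672
    [ 0.5471 -0.1662  0.194 ] 0.02580754708703665 -10.745483010117386
[ 0.4012 -0.0034  1.5512]
```

Those crops confirm it: a blue block at crop pixel (287,190) on the firebrick, and an empty blue slot at the right end of the rack (545,243). The estimates are block (0.556,-0.185) with yaw -0.235, slot (0.514,0.1707) with yaw -0.112, and stage (0.563,-0.173) with yaw -0.235. I'll turn the tool first.

```bash
cat >> h.py <<'E'
from scipy.spatial.transform import Rotation as Ro
def go(x,y,z,yaw):
    s=env.sense();R=Ro.from_euler("xyz",s["ee_rot"]);T=Ro.from_euler("xyz",[np.pi,0,yaw])
    d=np.array([x,y,z])-s["ee_pos"]; rv=(R.inv()*T).as_rotvec()
    print("t",round(s["clock"],2),"pos",s["ee_pos"].round(4),"rot",s["ee_rot"].round(3),"turn",(rv/.08).round(2),"shift now",(R.inv().apply(d)/.06).round(2),"after turn",(T.inv().apply(d)/.06).round(2))
E
python3 -m creep '[[0,0,0,0,0,1],[0,0,0,0,0,1],[0,0,0,0,0,1],[0,0,0,0,0,1],[0,0,0,0,0,1],[0,0,0,0,0,1],[0,0,0,0,0,1],[0,0,0,0,0,1],[0,0,0,0,0,1],[0,0,0,0,0,1],[0,0,0,0,0,1],[0,0,0,0,0,1],[0,0,0,0,0,1],[0,0,0,0,0,1],[0,0,0,0,0,1],[0,0,0,0,0,1],[0,0,0,0,0,1],[0,0,0,0,0,0.9]]' 0
python3 -c "
from h import *
go(.556,-.185,.26,1.335)"
```

```text
clock: 2.35
ee_pos: [0.183, 0.4651, 0.2497]
ee_rot: [-3.141, 0.001, 1.332]
force: [-0.4, 0.8, 0.0]
finger_gap: 0.0855
grasp_force: 0.0
t 2.35 pos [0.183  0.4651 0.2497] rot [-3.141e+00  1.000e-03  1.332e+00] turn [-0.    0.01 -0.03] shift now [-9.06  8.6  -0.17] after turn [-9.08  8.58 -0.17]
```

```bash
python3 -m creep '[[-0.5,0.47,-0.02,0,0,0],[-0.5,0.47,-0.02,0,0,0],[-0.5,0.47,-0.02,0,0,0],[-0.5,0.47,-0.02,0,0,0],[-0.5,0.47,-0.02,0,0,0],[-0.5,0.47,-0.02,0,0,0],[-0.5,0.47,-0.02,0,0,0],[-0.5,0.47,-0.02,0,0,0],[-0.5,0.47,0,0,0,0],[-0.5,0.47,0,0,0,0],[-0.5,0.47,0,0,0,0],[-0.5,0.47,0,0,0,0],[-0.5,0.47,0,0,0,0],[-0.5,0.47,0,0,0,0],[-0.5,0.47,0,0,0,0],[-0.5,0.47,0,0,0,0],[-0.5,0.47,0,0,0,0],[-0.5,0.47,0,0,0,0],[0,0,0,0,0,0],[0,0,0,0,0,0]]'
python3 -c "
from h import *
go(.556,-.185,.26,1.335)
t=env.capture('scene');print(proj('scene',[[.556,-.185,.194]]))
cv2.imwrite('pics/s1.png',cv2.resize(t[100:230,140:300,::-1],None,fx=4.5,fy=4.5,interpolation=2))"
```

```text
clock: 4.85
ee_pos: [0.55, -0.1781, 0.2592]
ee_rot: [-3.141, -0.0, 1.335]
force: [0.1, -0.6, 0.0]
finger_gap: 0.0857
grasp_force: 0.0
t 4.85 pos [ 0.55   -0.1781  0.2592] rot [-3.141 -0.     1.335] turn [-0.01 -0.   -0.01] shift now [-0.09  0.12 -0.01] after turn [-0.09  0.12 -0.01]
[[210.51516948 143.76295063]]
```

View pics/s1.png

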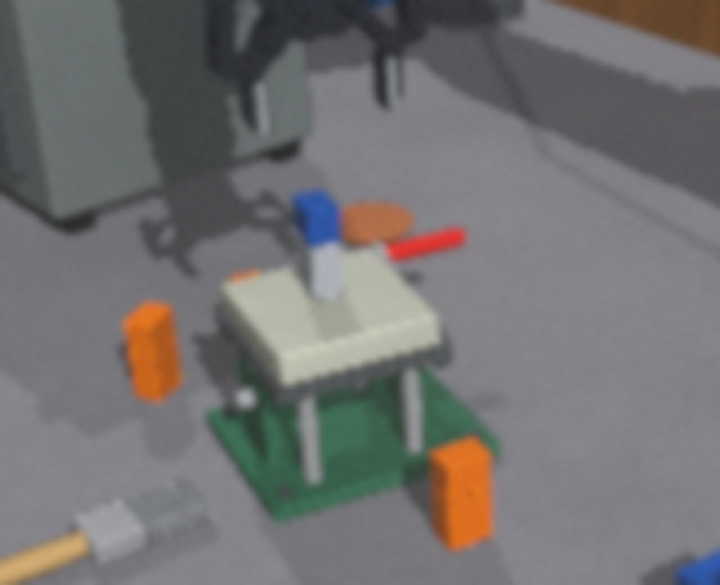

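The gripper is over the blue block. Its top shows at crop pixel (315,199), against a predicted (317,197), so the estimate holds. Next I descend and grip.

```bash
python3 -m creep '[[-0.09,0.12,0,0,0,0],[0,0,0.3,0,0,0],[0,0,0.3,0,0,0],[0,0,0.3,0,0,0],[0,0,0.3,0,0,0],[0,0,0.2,0,0,0],[0,0,0,0,0,0],[0,0,0,0,0,0]]' 0
python3 -m creep '[[0,0,0,0,0,0],[0,0,0,0,0,0],[0,0,0,0,0,0],[0,0,0,0,0,0],[0,0,0,0,0,0],[0,0,0,0,0,0],[0,0,0,0,0,0],[0,0,0,0,0,0]]' 1
python3 -c "
from h import *
go(.556,-.185,.176,1.335)
t=env.capture('scene')
cv2.imwrite('pics/s2.png',cv2.resize(t[100:230,140:300,::-1],None,fx=4.5,fy=4.5,interpolation=2))"
```

```text
clock: 5.9
ee_pos: [0.5564, -0.1854, 0.1764]
ee_rot: [3.141, 0.0, 1.335]
force: [0.4, 0.2, 0.2]
finger_gap: 0.0854
grasp_force: 0.0
clock: 6.9
ee_pos: [0.5561, -0.1854, 0.1758]
ee_rot: [3.141, 0.0, 1.335]
force: [-2.8, -0.8, 4.3]
finger_gap: 0.0232
grasp_force: 60.7
t 6.9 pos [ 0.5561 -0.1854  0.1758] rot [3.141 0.    1.335] turn [ 0.  0. -0.] shift now [ 0.01 -0.   -0.  ] after turn [ 0.01 -0.   -0.  ]
```

View pics/s2.png

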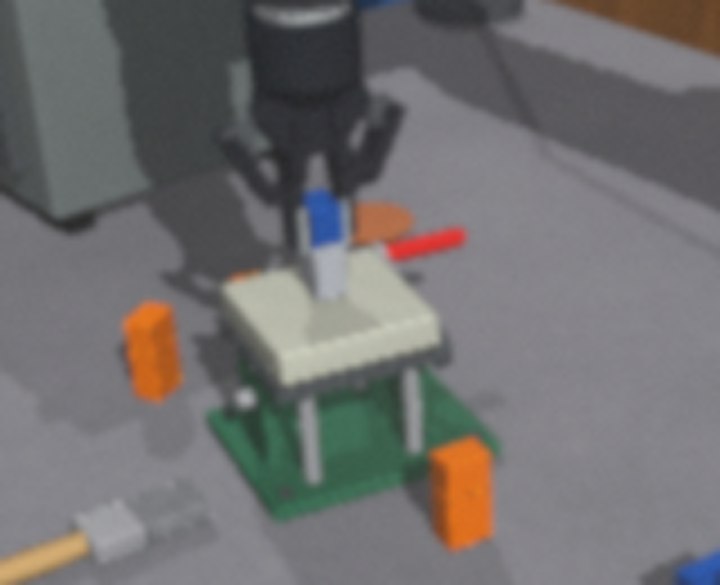

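The block is gripped (gap 23 mm, 61 N). Next I lift it and carry it to above the slot.

```bash
python3 -m creep '[[0,0,-0.3,0,0,0],[0,0,-0.4,0,0,0],[0,0,-0.4,0,0,0],[0,0,-0.3,0,0,-0.75],[0,0,0,0,0,-0.8],[0,0,0,0,0,0]]'
python3 -c "
from h import *
go(.514,.1707,.2,1.459)"
```

```text
clock: 7.7
ee_pos: [0.556, -0.1853, 0.2593]
ee_rot: [-3.141, -0.0, 1.458]
force: [-0.2, -0.4, -1.6]
finger_gap: 0.0235
grasp_force: 60.1
t 7.7 pos [ 0.556  -0.1853  0.2593] rot [-3.141 -0.     1.458] turn [-0.01 -0.   -0.01] shift now [ 5.82 -1.36  0.99] after turn [ 5.82 -1.36  0.99]
```

```bash
python3 -m creep '[[0.2,-0.04,0,0,0,0],[0.4,-0.09,0,0,0,0],[0.4,-0.09,0,0,0,0],[0.4,-0.09,0,0,0,0],[0.4,-0.09,0,0,0,0],[0.4,-0.1,0,0,0,0],[0.4,-0.1,0,0,0,0],[0.4,-0.1,0,0,0,0],[0.4,-0.1,0,0,0,0],[0.4,-0.1,0.1,0,0,0],[0.4,-0.1,0.2,0,0,0],[0.4,-0.1,0.2,0,0,0],[0.4,-0.1,0.3,0,0,0],[0.4,-0.1,0.3,0,0,0],[0.4,-0.1,0.3,0,0,0],[0.22,-0.06,0.3,0,0,0],[0,0,0.3,0,0,0],[0,0,0,0,0,0],[0,0,0,0,0,0]]'
python3 -c "
from h import *
go(.514,.1707,.07,1.459)
t=env.capture('scene')
cv2.imwrite('pics/s3.png',cv2.resize(t[150:280,260:400,::-1],None,fx=4.6,fy=4.6,interpolation=2))"
```

```text
clock: 10.07
ee_pos: [0.5093, 0.1835, 0.1402]
ee_rot: [3.141, -0.0, 1.458]
force: [0.2, 0.0, -1.2]
finger_gap: 0.0233
grasp_force: 60.1
t 10.07 pos [0.5093 0.1835 0.1402] rot [ 3.141 -0.     1.458] turn [ 0.   -0.   -0.01] shift now [-0.2   0.1   1.17] after turn [-0.2   0.1   1.17]
```

View pics/s3.png

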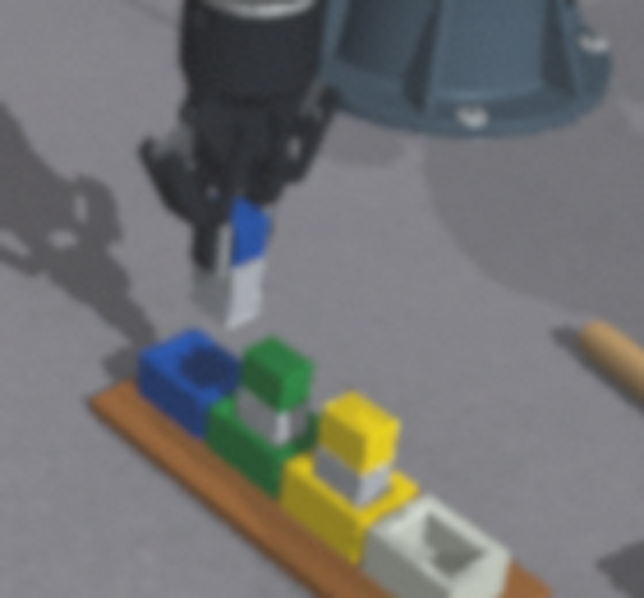

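```bash
python3 - <<'E'
from h import *
np.set_printoptions(precision=1,suppress=True)
K=lambda P:((proj("scene",P)-[260,150]+.5)*4.6)
def box(c,yaw,hx,hy):
    R=Ro.from_euler("z",yaw).as_matrix(); return np.array([c+R@[sx*hx,sy*hy,0] for sx,sy in((1,1),(1,-1),(-1,-1),(-1,1))])
S=box(np.array([.514,.1707,.043]),-.112,.023,.028); print("slot ++,+-,--,-+\n",K(S))
p=env.sense()["ee_pos"]
for dz in(-.052,.018): 
    B=box(p+[0,0,dz],1.458-np.pi/2,.012,.017); print("block",dz,"\n",K(B))
im=cv2.imread("pics/s3.png")
for Q,col in((S,(0,255,255)),(box(np.array([.514,.1707,.043]),-.112,.0145,.0195),(0,255,255)),(box(p-[0,0,.052],1.458-np.pi/2,.012,.017),(0,0,255)),(box(p+[0,0,.018],1.458-np.pi/2,.012,.017),(0,0,255))):
    cv2.polylines(im,[K(Q).astype(int)],True,col,1)
cv2.imwrite("pics/s3o.png",cv2.resize(im[170:430,100:330],None,fx=2.3,fy=2.3))
E
```

```text
slot ++,+-,--,-+
 [[202.8 399. ]
 [140.1 351.5]
 [195.8 324.3]
 [259.3 369.7]]
block -0.052 
 [[231.1 328.4]
 [191.1 300.3]
 [220.9 286.1]
 [261.1 313.5]]
block 0.018 
 [[241.  228.2]
 [199.1 201.4]
 [229.9 187.8]
 [272.1 213.9]]
```

View pics/s3o.png

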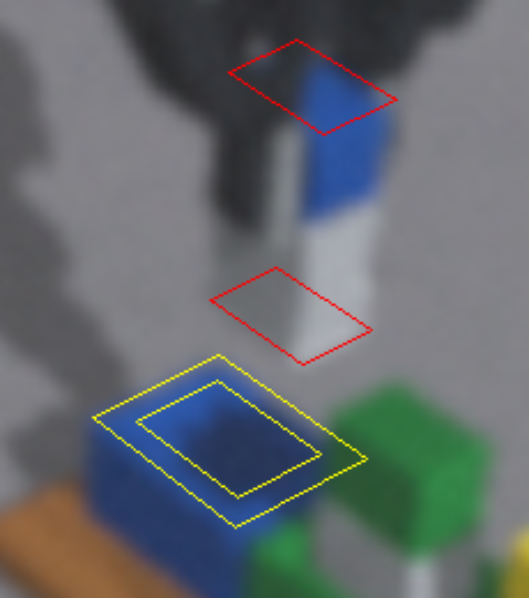

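```bash
python3 - <<'E'
from h import *
from scipy.optimize import minimize
ims={n:cv2.imread(f"pics/{n}0.png") for n in("top","scene")}
K=16
def hull(n,c,yaw,hx,hy,z0,z1,sh,off):
    R=Ro.from_euler("z",yaw).as_matrix()
    P=[np.array([*c,0])+R@[a*hx+off[0],b*hy+off[1],0]+[0,0,z] for a in(1,-1) for b in(1,-1) for z in(z0,z1)]
    m=np.zeros(sh,np.uint8); q=(proj(n,P)-W[n][:2]+.5)*K
    cv2.fillConvexPoly(m,cv2.convexHull(q.astype(np.float32)).astype(np.int32),1); return m
W={"top":(140,175,225,222),"scene":(275,210,385,305)}
ms={}
for n,im in ims.items():
    x0,y0,x1,y1=W[n]; u=cv2.resize(im[y0:y1,x0:x1],None,fx=K,fy=K,interpolation=2).astype(int)
    b,g,r=u[...,0],u[...,1],u[...,2]
    ms[n]=((b-r>35)&(b-g>25)).astype(np.uint8); c=cv2.connectedComponentsWithStats(ms[n])
    i=1+np.argmax(c[2][1:,4]); ms[n]=(c[1]==i).astype(np.uint8)
def cost(p,cams):
    s=0
    for n in cams:
        m=ms[n];h=hull(n,p[:2],-.112,.023,.028,.012,.043,m.shape,(0,0))
        for o in((.031*0,.062),):
            h[hull(n,p[:2],-.112,.012,.017,.018,.088,m.shape,o)>0]=0
            h[hull(n,p[:2],-.112,.023,.028,.012,.043,m.shape,o)>0]=0
        s+=(h!=m).sum()/h.sum()
    return s
for cams in(["top"],["scene"],["top","scene"]):
    r=min((minimize(cost,[.514+a,.1707+b],args=(cams,),method="Nelder-Mead",options=dict(initial_simplex=[[.514+a,.1707+b],[.518+a,.1707+b],[.514+a,.1757+b]],xatol=1e-4)) for a in(0,.002) for b in(0,.004)),key=lambda r:r.fun)
    print(cams,r.x.round(4),round(r.fun,3))
E
```

```text
['top'] [0.5149 0.1725] 0.063
['scene'] [0.5139 0.1699] 0.078
['top', 'scene'] [0.5144 0.1715] 0.18
```

The silhouette fits agree with the first estimate to about 2 mm, so I'm using (0.5145,0.1712). I'll go down in stages and watch the force.

```bash
python3 -m creep '[[-0.1,0.05,0,0,0,0],[-0.1,0.06,0,0,0,0],[0,0,0.3,0,0,0],[0,0,0.25,0,0,0],[0,0,0,0,0,0],[0,0,0,0,0,0]]'
python3 -c "
from h import *
go(.5145,.1712,.07,1.459)"
```

```text
clock: 10.88
ee_pos: [0.5148, 0.1707, 0.107]
ee_rot: [3.141, -0.0, 1.459]
force: [-0.4, 0.2, -2.3]
finger_gap: 0.0234
grasp_force: 60.1
t 10.88 pos [0.5148 0.1707 0.107 ] rot [ 3.141 -0.     1.459] turn [ 0. -0. -0.] shift now [ 0.01 -0.01  0.62] after turn [ 0.01 -0.01  0.62]
```

```bash
python3 -m creep '[[0,0,0.1,0,0,0],[0,0,0.07,0,0,0],[0,0,0.07,0,0,0],[0,0,0.05,0,0,0],[0,0,0,0,0,0]]'
```

```text
clock: 11.5
ee_pos: [0.5145, 0.1707, 0.089]
ee_rot: [-3.141, 0.0, 1.459]
force: [0.6, 0.2, -1.3]
finger_gap: 0.0235
grasp_force: 60.1
```

```bash
python3 -m creep '[[0,0,0.07,0,0,0],[0,0,0.07,0,0,0],[0,0,0.07,0,0,0],[0,0,0.05,0,0,0],[0,0,0.03,0,0,0],[0,0,0,0,0,0]]'
```

```text
clock: 12.25
ee_pos: [0.5145, 0.1707, 0.0717]
ee_rot: [-3.141, 0.0, 1.459]
force: [0.2, -0.3, -1.2]
finger_gap: 0.0232
grasp_force: 60.1
```

```bash
python3 -m creep '[[0,0,0.02,0,0,0],[0,0,0.02,0,0,0],[0,0,0,0,0,0]]'
```

```text
clock: 12.62
ee_pos: [0.5147, 0.1707, 0.0699]
ee_rot: [3.141, -0.0, 1.459]
force: [-2.7, -0.7, 7.4]
finger_gap: 0.0234
grasp_force: 61.0
```

It has touched the pocket floor at the expected height. Now I let go and rise.

```bash
python3 -m creep '[[0,0,0,0,0,0],[0,0,0,0,0,0],[0,0,0,0,0,0],[0,0,0,0,0,0],[0,0,0,0,0,0],[0,0,0,0,0,0],[0,0,0,0,0,0],[0,0,0,0,0,0]]' 0
python3 -m creep '[[0,0,-0.2,0,0,0],[0,0,-0.4,0,0,0],[0,0,-0.6,0,0,0],[0,0,-0.8,0,0,0],[0,0,-0.8,0,0,0],[0,0,0,0,0,1],[0,0,0,0,0,1],[0,0,0,0,0,1],[0,0,0,0,0,1],[0,0,0,0,0,1],[0,0,0,0,0,1],[0,0,0,0,0,1],[0,0,0,0,0,1],[0,0,0,0,0,1],[0,0,0,0,0,1]]'
python3 -m creep '[[0,0,0,0,0,1],[0,0,0,0,0,1],[0,0,0,0,0,1],[0,0,0,0,0,1],[0,0,0,0,0,1],[0,0,0,0,0,1],[0,0,0,0,0,1],[0,0,0,0,0,1],[0,0,0,0,0,1],[0,0,0,0,0,1],[0,0,0,0,0,1],[0,0,0,0,0,0.2],[0,0,0,0,0,0]]'
python3 -c "
from h import *
go(.412,-.247,.20,-.235)
t=env.capture('scene')
cv2.imwrite('pics/s4.png',cv2.resize(t[130:290,150:390,::-1],None,fx=3.3,fy=3.3,interpolation=2))"
```

```text
clock: 13.62
ee_pos: [0.5146, 0.1707, 0.0694]
ee_rot: [-3.142, 0.0, 1.459]
force: [0.2, -0.2, 0.3]
finger_gap: 0.0853
grasp_force: 0.0
clock: 15.5
ee_pos: [0.5145, 0.1707, 0.2383]
ee_rot: [3.141, -0.001, 0.656]
force: [0.1, 0.5, 0.1]
finger_gap: 0.0855
grasp_force: 0.0
clock: 17.12
ee_pos: [0.5334, 0.0261, 0.2378]
ee_rot: [-3.024, 0.03, -0.016]
force: [-0.9, -0.2, 0.6]
finger_gap: 0.0851
grasp_force: 0.0
t 17.12 pos [0.5334 0.0261 0.2378] rot [-3.024  0.03  -0.016] turn [-1.42  0.53  2.72] shift now [-1.93  4.63  0.15] after turn [-0.91  4.9   0.63]
```

View pics/s4.png

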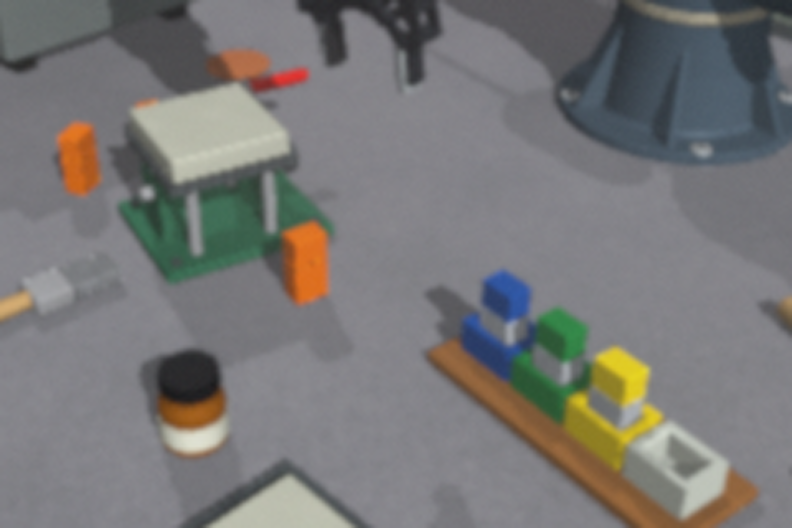

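The blue block is seated level with its neighbours, with its top at (505,293). The turn made the arm drift sideways, so I'll check the joints.

```bash
python3 -c "
from h import *
s=env.sense();print(s['joints'].round(3),s['ee_rot'],s['force'])
go(.412,-.247,.20,-.235)"
```

```text
[-0.016  0.311  0.058  1.348  0.118  3.141] [-3.02388025  0.02993231 -0.01489144] [-0.34729177  1.14463134 -0.10826822]
t 17.18 pos [0.5333 0.0264 0.2378] rot [-3.024  0.03  -0.015] turn [-1.42  0.53  2.73] shift now [-1.93  4.64  0.14] after turn [-0.91  4.9   0.63]
```

J6 had reached its upper limit. It falls as the arm swings right (about 2.8 at the handle), so I'll move to the handle first and straighten there.

```bash
python3 -m creep '[[-0.16,0.38,-0.03,0,0,0],[-0.16,0.38,-0.03,0,0,0],[-0.16,0.38,-0.03,0,0,0],[-0.16,0.38,-0.03,0,0,0],[-0.16,0.38,-0.03,0,0,0],[-0.16,0.38,-0.03,0,0,0],[-0.16,0.38,-0.03,0,0,0],[-0.16,0.38,-0.03,0,0,0],[-0.16,0.38,-0.03,0,0,0],[-0.16,0.38,-0.03,0,0,0],[-0.16,0.38,-0.03,0,0,0],[-0.16,0.38,-0.03,0,0,0],[0,0,0,0,0,0]]'
python3 -c "
from h import *
print(env.sense()['joints'].round(3));go(.411,-.247,.15,-.2)"
```

```text
clock: 18.8
ee_pos: [0.4135, -0.2468, 0.2303]
ee_rot: [-3.024, 0.03, -0.016]
force: [0.6, -0.0, 0.1]
finger_gap: 0.0851
grasp_force: 0.0
[-0.589  0.259 -0.032  1.369  0.082  2.567]
t 18.8 pos [ 0.4135 -0.2468  0.2303] rot [-3.024  0.03  -0.016] turn [-1.43  0.51  2.27] shift now [-0.    0.16  1.33] after turn [-0.04  0.01  1.34]
```

```bash
python3 -m creep '[[0,0,0,-0.48,0.17,0.76],[0,0,0,-0.48,0.17,0.76],[0,0,0,-0.47,0.17,0.75],[0,0,0.4,0,0,0],[0,0,0.5,0,0,0],[0,0,0.5,0,0,0],[0,0,0,0,0,0],[0,0,0,0,0,0]]'
python3 -c "
from h import *
print(env.sense()['joints'].round(3));go(.411,-.247,.088,-.2)
t=env.capture('scene')
cv2.imwrite('pics/s5.png',cv2.resize(t[100:230,140:300,::-1],None,fx=4.5,fy=4.5,interpolation=2))"
```

```text
clock: 19.8
ee_pos: [0.4142, -0.2461, 0.1474]
ee_rot: [3.141, -0.001, -0.198]
force: [-0.7, 0.1, 0.3]
finger_gap: 0.0853
grasp_force: 0.0
[-0.536  0.22  -0.29   1.061  0.     2.804]
t 19.8 pos [ 0.4142 -0.2461  0.1474] rot [ 3.141e+00 -1.000e-03 -1.980e-01] turn [ 0.   -0.01  0.02] shift now [-0.05  0.03  0.99] after turn [-0.05  0.03  0.99]
```

View pics/s5.png

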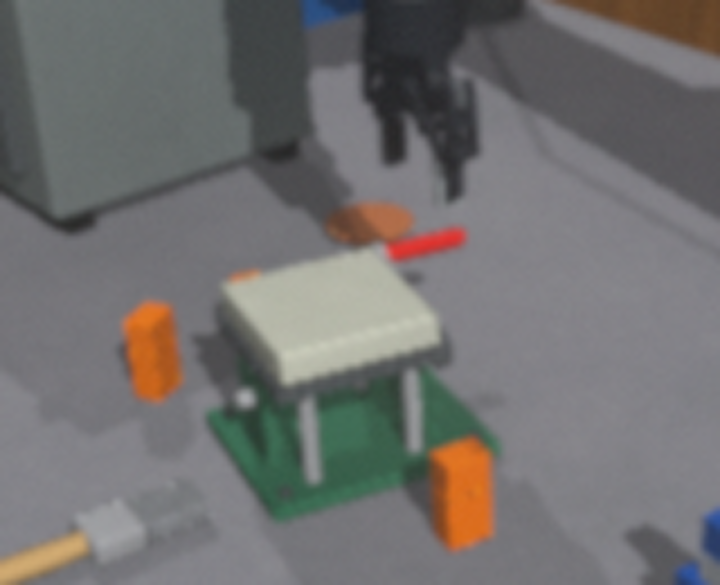

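The open fingers straddle the line of the red handle, crop pixels (390–465, 235–252). Now I descend and close.

```bash
python3 -m creep '[[-0.05,0.03,0.2,0,0,0],[0,0,0.3,0,0,0],[0,0,0.3,0,0,0],[0,0,0.2,0,0,0],[0,0,0,0,0,0],[0,0,0,0,0,0]]'
python3 -m creep '[[0,0,0,0,0,0],[0,0,0,0,0,0],[0,0,0,0,0,0],[0,0,0,0,0,0],[0,0,0,0,0,0],[0,0,0,0,0,0],[0,0,0,0,0,0],[0,0,0,0,0,0],[0,0,0,0,0,0]]' 1
```

```text
clock: 20.6
ee_pos: [0.4105, -0.2477, 0.0867]
ee_rot: [3.142, -0.0, -0.199]
force: [0.9, 0.3, 0.5]
finger_gap: 0.0853
grasp_force: 0.0
clock: 21.72
ee_pos: [0.4108, -0.2446, 0.0862]
ee_rot: [-3.135, -0.0, -0.198]
force: [6.0, 27.0, 7.6]
finger_gap: 0.0145
grasp_force: 58.4
```

It's gripped, with a 27 N sideways offset of about 3 mm. I'll relieve that first, then swing the first 15 degrees.

```bash
python3 -m creep '[[0,-0.05,0,0,0,0],[0,0,0,0,0,0]]'; python3 -m creep '[[0,-0.05,-0.15,0,0,0],[0,0,0,0,0,0],[0,-0.06,-0.15,0,0,0],[0,0,0,0,0,0],[0,-0.07,-0.14,0,0,0],[0,0,0,0,0,0]]'
```

```text
clock: 21.98
ee_pos: [0.4109, -0.2442, 0.0865]
ee_rot: [-3.141, 0.0, -0.199]
force: [-1.7, 3.3, 7.1]
finger_gap: 0.0141
grasp_force: 58.5
clock: 22.72
ee_pos: [0.4133, -0.2347, 0.1128]
ee_rot: [3.14, -0.001, -0.199]
force: [2.4, -8.8, -3.5]
finger_gap: 0.0144
grasp_force: 59.0
```

```bash
python3 -m creep '[[0,-0.085,-0.135,0,0,0],[0,0,0,0,0,0],[0,-0.095,-0.127,0,0,0],[0,0,0,0,0,0],[0,-0.105,-0.118,0,0,0],[0,0,0,0,0,0],[0,-0.118,-0.108,0,0,0],[0,0,0,0,0,0],[0,-0.127,-0.097,0,0,0],[0,0,0,0,0,0]]'; python3 -m creep '[[0,-0.135,-0.086,0,0,0],[0,0,0,0,0,0],[0,-0.142,-0.074,0,0,0],[0,0,0,0,0,0],[0,-0.148,-0.061,0,0,0],[0,0,0,0,0,0]]'
```

```text
clock: 23.98
ee_pos: [0.4206, -0.2062, 0.1499]
ee_rot: [3.135, -0.004, -0.201]
force: [-4.9, -25.0, 21.2]
finger_gap: 0.0141
grasp_force: 59.4
clock: 24.72
ee_pos: [0.4271, -0.1803, 0.1636]
ee_rot: [3.137, -0.007, -0.2]
force: [3.6, -16.3, 26.5]
finger_gap: 0.014
grasp_force: 62.4
```

```bash
python3 -m creep '[[0,0,-0.04,0,0,0],[0,-0.15,-0.048,0,0,0],[0,0,0,0,0,0],[0,-0.155,-0.035,0,0,0],[0,0,0,0,0,0],[0,-0.16,-0.021,0,0,0],[0,0,0,0,0,0],[0,-0.16,-0.007,0,0,0],[0,0,0,0,0,0],[0,0,0,0,0,0],[0,0,0,0,0,0]]'
python3 -c "
from h import *
print(env.sense()['joints'].round(3));go(.4375,-.144,.17,-.2)
t=env.capture('scene')
cv2.imwrite('pics/s6.png',cv2.resize(t[100:230,140:300,::-1],None,fx=4.5,fy=4.5,interpolation=2))"
```

```text
clock: 26.1
ee_pos: [0.435, -0.1426, 0.1718]
ee_rot: [3.14, -0.007, -0.2]
force: [15.7, -8.9, 10.0]
finger_gap: 0.0142
grasp_force: 61.8
[-0.316  0.151 -0.31   1.102 -0.     3.025]
t 26.1 pos [ 0.435  -0.1426  0.1718] rot [ 3.14  -0.007 -0.2  ] turn [ 0.02 -0.09  0.01] shift now [0.04 0.01 0.03] after turn [0.04 0.01 0.03]
```

I've used all ten picture views, so I'll check the lever angle numerically from the red pixels.

```bash
python3 - <<'E'
from h import *
def red(im,n):
    im=im.astype(int);m=((im[...,0]>120)&(im[...,0]-im[...,1]>90)&(im[...,1]<70)&(abs(im[...,1]-im[...,2])<40)).astype(np.uint8)
    m[:100]=0;m[260:]=0;m[:,:180]=0;m[:,350:]=0;ys,xs=np.nonzero(m);return (len(xs),xs.min(),xs.max(),ys.min(),ys.max(),xs.mean().round(1),ys.mean().round(1)) if len(xs) else 0
c=np.array([.563,-.173,0]);Rs=Ro.from_euler("z",-.235)
for n in("scene","top"):
    im=env.capture(n);old=cv2.imread(f"pics/{n}0.png")[:,:,::-1]
    print(n,"before",red(old,n),"now",red(im,n))
    for a in(75,10,0,-10):
        a=np.radians(a);P=[c+Rs.apply([x,-.11*np.sin(a),.06+.11*np.cos(a)]) for x in(-.089,-.163)]
        print(round(np.degrees(a)),proj(n,P).round(1).tolist())
    # table shift: phase correlation on far rim patch
    if n=="scene":
        g=lambda i:cv2.cvtColor(np.ascontiguousarray(i),cv2.COLOR_RGB2GRAY)[160:190,185:245].astype(np.float32)
        print("table px shift",cv2.phaseCorrelate(g(cv2.imread("pics/s5.png")[:,:,::-1]) if 0 else g(old),g(im),cv2.createHanningWindow((60,30),cv2.CV_32F)))
        print("expected",(proj(n,c+[0,0,.1388])-proj(n,c+[0,0,.124])).round(2))
s=env.sense();print(s['clock'],s['force'],s['grasp_force'],s['joint_velocities'].round(3))
E
```

```text
scene before (44, np.int64(227), np.int64(242), np.int64(152), np.int64(156), np.float64(234.0), np.float64(154.1)) now (32, np.int64(239), np.int64(255), np.int64(141), np.int64(147), np.float64(245.7), np.float64(144.3))
75 [[224.3, 155.9], [242.6, 151.3]]
10 [[234.3, 144.6], [254.0, 139.8]]
0 [[236.9, 146.4], [256.8, 141.4]]
-10 [[239.6, 149.1], [259.6, 144.0]]
table px shift ((-4.838119860020157, -12.07517237879983), 0.04173192693127526)
expected [[-0.33 -4.09]]
top before (79, np.int64(329), np.int64(336), np.int64(217), np.int64(237), np.float64(332.5), np.float64(226.6)) now 0
75 [[335.4, 215.9], [330.9, 237.9]]
10 [[312.4, 208.8], [307.5, 232.0]]
0 [[306.5, 207.4], [301.6, 230.6]]
-10 [[300.5, 206.1], [295.5, 229.3]]
26.25 [15.7827428  -9.36764734 10.33641971] 61.75882279872894 [-0.001 -0.001 -0.001  0.    -0.    -0.   ]
```

The red handle's centroid is at (245.7,144.3), against a predicted (246.8,143.9) for upright, so the lever is within a few degrees. I'll settle briefly and hand in.

```bash
python3 -m creep '[[0.04,0,0,0,0,0],[0,0,0,0,0,0],[0,0,0,0,0,0],[0,0,0,0,0,0],[0,0,0,0,0,0],[0,0,0,0,0,0]]'; python3 -c "
from station import env
print(env.job_done())"
```

```text
clock: 27.0
ee_pos: [0.4352, -0.1426, 0.1717]
ee_rot: [3.14, -0.004, -0.2]
force: [-3.7, -5.3, 25.7]
finger_gap: 0.0141
grasp_force: 63.6
the job is handed in; nothing more can be done
None
```

I put the blue block back in its blue slot and let go of it. I then swung the cam lever upright by its red handle and handed the job in at 27 s, still gripping it; no verdict was returned, and my only check of the lever angle was the handle's position in the image, which put it within a few degrees of upright.

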